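Throw the worn seam ripper into the sharps jar and lock its push-and-turn lid

TASK

The seam ripper in the tool block is worn out: drop it into the clear used-sharps jar, then lock the jar with its child-safe lid. Set the lid on with its finger bar in line with the two ribs on the jar's shoulder, press it down against its spring, turn it a quarter turn clockwise as far as it goes, then let go so that it springs up into its lock. Leave the awl in the block and everything else where it is.

Things in the scene. Friction and masses are not known exactly. Their poses are not given: they have to be found in the camera images.
- jar: Clear used-sharps jar in a dark steel bracket screwed to the table (base 110 x 110 x 6 mm); nothing moves. Origin on the table under the jar's axis, z up. Body 84 mm in diameter to 98 mm height, then a shoulder and a grey neck 40 mm in diameter. Inner floor at 9 mm. Two grey ribs on the shoulder at the jar's +y and -y sides mark the entries.
- jar_rim (a point): Centre of the jar's open mouth, 33 mm in diameter, on the axis at rim height, 140 mm above the table. The neck carries two outward ledges, 52 mm across, their tops at 136 mm; rim and ledges are chamfered to centre the lid.
- jar_entry (a point): Entry gap between the ledges on the jar's +y side, 52 degrees wide (a second one is opposite, at -y). A lug dropped in here cannot turn anticlockwise; pressed down, it runs clockwise (seen from above) under the ledge to the lock.
- jar_lock (a point): Lock notch under the ledge on the jar's +x side (a second one is opposite, at -x), a quarter turn clockwise from the entries. A stop ends the turn 8 degrees past the middle of the notch; the lug springs up anywhere within 8 degrees of the middle.
- lid: White push-and-turn lid, 62 mm in diameter, skirt down on the table, about 70 g, bore 55 mm. Origin at the centre of its underside, z up. Flat top at 25 mm. Same after a half turn. Origin above the jar's origin: the lugs clear the track at 123.5 mm or lower (9 N), the lid bottoms at 121.5 mm (11 N); locked, its bar lies along the jar's x axis and it springs up to 128 mm.
- lid_bar (a point): Centre of the grey finger bar on the lid, 36 mm above the underside. The bar is 54 mm long along the lid's x axis, 13 mm thick along its y axis, and stands from 25 to 47 mm above the underside.
- lid_lug (a point): One of two inward lugs at the bottom edge of the skirt, this one at the lid's +x, the other at -x, under the ends of the finger bar; 30 degrees wide, 4 mm high. They drop into the entries when the bar lies along the jar's y axis within 10 degrees.
- lid_disc (a point): Middle of the underside of the sprung disc inside the lid, 9 mm above the lid's underside when free. It meets the jar's rim when the lid's origin is 131 mm above the jar's, pushes with 3 N there and 0.8 N more for each mm pressed.
- ripper: The worn seam ripper, upright in a hole of the block, blade down: straight slim black handle 13 mm in diameter, from 32 to 89 mm above its origin, its shoulder resting on the block's top; below it a steel fork under 7 mm wide. Origin at the lower end, 8 mm above the table while in the block; z along the handle. 16 g.
- ripper_top (a point): Top end of the seam ripper's handle, 89 mm from its lower end.
- block: Fixed wooden tool block, 50 (x) x 130 (y) x 40 mm high, origin at the centre of its underside. Two holes 9 mm wide and 34 mm deep at y = -34 and +34 mm; one holds the seam ripper, the other the awl.
- awl: A good awl, to be left in its hole: pear-shaped dark wooden handle, 28 mm at its widest, standing 54 mm out of the block. Origin at the lower end, 8 mm above the table.
- spool: Bystander: spool of thread, 34 mm in diameter and 50 mm high, standing. Origin at the centre of its underside.
- tin: Bystander: round button tin, 93 mm in diameter and 50 mm high. Origin at the centre of its underside.
- hoop: Bystander: wooden embroidery hoop lying flat, 156 mm in diameter, 11 mm high, a brass clamp on its +x side. Origin at its centre on the table.
Not all that is in view belongs to the job. Leave any purple, red or yellow look-alike of the lid alone.

How it is judged:
By the outcome, as a careful person would: the job done as asked, in the order asked, and still so for the second after the job is handed in, with the robot touching nothing.
It also fails if it takes over 56 s, if anything falls off the work surface, if the arm or the gripper's body presses on something with over 40 N, if the wrist force passes 120 N, or if a joint passes its speed limit or range.

ROBOT

A 6-joint arm with a two-finger parallel gripper is mounted at the origin on the work surface. World frame = base frame: x ahead of the robot, y to its left, z up, the work surface at z = 0. Lengths are in m, angles in rad, forces in N, time in s.
With the tool pointing down it reaches from about 0.25 to 0.725 m from the base axis. Payload 4 kg.
Tool frame: the origin (TCP) lies where the fingers leave the gripper's body, on its centre line; the fingertips stand 73 mm ahead of it and the grasp point (between the pads) lies 54 mm ahead of it (bot.tips_ahead is the z of the fingertips in the tool frame, in m); z points along the fingers, y is the direction in which the jaws open and shut (so a half turn about z gives the same grasp; the last joint's range is limited). The gripper opens to 85 mm and grips with 20 to 120 N. Pads are 22 mm wide; open, the fingers measure 114 mm over their backs; the gripper's body (76 mm by 85 mm) begins 54 mm behind the grasp point. The pads swing forward as they close: fully open they stand 13 mm farther back than shut.
Start: joints at [1.323, 0.241, 0.005, 1.335, 0, 1.571], TCP at [0.123, 0.485, 0.304] pointing down, gripper open.
Joint ranges: [-2.72, 2.72], [-1.05, 1.87], [-1.09, 1.28], [-1.99, 2.15], [-1.42, 1.44], [-3.14, 3.14]. Speed limits (rad/s): [2.79, 2.79, 3.14, 3.14, 3.14, 3.14].

INTERFACE

Orientations are given as a unit quaternion [x, y, z, w].
In Python, from workcell import readout, camera, get_calibration, order, bot gives the robot as it stands.
- The arm moves only by the tool send_rows, never from a script. Its argument "moves" is a list of rows, each a list of 3 entries, a list of its own where there are three numbers: the shift along the tool's x, y, z in mm, then the turn, a rotation vector about the tool's x, y, z in rad, then the finger opening in mm, from 0 to 85.4. In form: [[[dx, dy, dz], [ax, ay, az], grip], ...]. A call has 1 to 12 rows; each row is the pose to reach, as a shift and turn from the pose measured when the call began, along the tool's axes at that moment; what a row does not reach only later rows make up. A row lasts 1/12 s, in which the tool goes at most 41.7 mm and 7.16 degrees, less where a joint would pass 70% of its speed; a pose out of reach is approached as far as the arm can. A call with a gripper value outside its range is refused whole. The fingers move at their own pace and stop on an object; the grip force is fixed at half the most. Time passes only in rows, so rows that repeat a pose let the fingers close. It gives the time, the measured TCP pose, the force and the opening at its end, in the units of the state.
- readout.get_obs(): the state, without advancing time (a new reading comes with each control period).
- camera(name): name is "scene" or "top"; returns the picture (384x512x3 uint8, red, green, blue); there is no depth.
- get_calibration(name): a dict with "fx", "fy", "cx", "cy" (pixels), "R" (3x3) and "t" (3): a world point X has camera coordinates R X + t. Camera axes: x right, y down, z forward; pixel columns grow to the right and rows downward; lengths in m; the calibration is good to about 2 mm. A picture is of the moment at which its call begins. get_calibration takes no time and is no camera call.
- order.job_done(): hands the job in, once; it reports no verdict.
The state is a dict: "clock": time; "joint_pos": joint angles; "joint_vel": joint speeds; "tau": joint torques, N m; "eef_pos": TCP position; "tool_rot": TCP orientation; "ft_force": force on the tool from outside, world axes, zero at the start; "ft_torque": the same for the moment, N m; "grip_width": finger opening in m.
Only numpy, scipy, OpenCV 4.12 (cv2) and the standard library are available. Lean on these libraries where they do the work, as an engineer would, in place of code of your own. Each camera call takes 0.05 s, during which the arm holds its last target. There are 200 camera calls.

## Working session

There is one attempt and no reset: what is moved stays moved. The work goes in short steps, Python scripts to look and compute and a tool call to move; the robot and the scene stay as the last step left them, time stands still between calls to the robot, and variables do not carry over. Pictures are saved under pics/ and viewed, about 8 in all and at most 12, crops included, and the job is handed in when it is done.

Besides the shell and the picture viewer there is one more tool, called after "Call:" as a command line: name --argument value ..., lists and objects as JSON in quotes. send_rows: Moves the arm, as the interface text tells. Its arguments: {"type":"object","properties":{"moves":{"type":"array","items":{"type":"array"}}},"required":["moves"]}

```bash
mkdir -p pics; python3 - <<'E'
from workcell import readout, camera, get_calibration
import cv2
for n in("scene","top"):
    cv2.imwrite(f"pics/{n}0.png",cv2.resize(camera(n)[:,:,::-1],(800,600),interpolation=cv2.INTER_CUBIC))
    c=get_calibration(n);print(n,c)
print(readout.get_obs())
E
```

```text
scene {'fx': 376.428653740237, 'fy': 376.428653740237, 'cx': 255.23976961344826, 'cy': 191.4633825095022, 'R': array([[ 0.57114058,  0.82078677, -0.01036871],
       [ 0.67995183, -0.48014217, -0.55419221],
       [-0.45985209,  0.30947144, -0.83232415]]), 't': array([-0.31161049, -0.35865549,  1.19768391])}
top {'fx': 374.4518364616138, 'fy': 374.4518364616138, 'cx': 256.2814509791347, 'cy': 191.88427959352833, 'R': array([[ 0.0172571 , -0.99961292, -0.02182185],
       [-0.99807719, -0.01592288, -0.05990309],
       [ 0.05953244,  0.02281364, -0.99796564]]), 't': array([-0.02816628,  0.56533128,  0.85491063])}
{'clock': 0.1, 'joint_pos': array([1.32303637e+00, 2.41352186e-01, 3.86234943e-03, 1.33518673e+00,
       3.22654988e-05, 1.57080121e+00]), 'joint_vel': array([-1.24299385e-04, -9.21983757e-04,  1.47064972e-03,  7.57317688e-04,
        6.17841821e-05, -1.50732545e-03]), 'tau': array([-1.06546246e-03, -3.73136938e+01,  2.53010166e+01,  1.07827535e-02,
        6.45634330e-06,  2.99504200e-05]), 'eef_pos': array([0.12250567, 0.48432447, 0.30309587]), 'tool_rot': array([ 1.23565759e-01,  9.92335941e-01, -9.30924771e-04, -1.32171523e-04]), 'ft_force': array([-0.06655549,  0.20947981, -0.6852597 ]), 'ft_torque': array([ 0.01005475, -0.01287536, -0.02253687]), 'grip_width': 0.08527937581550936}
```

View pics/scene0.png

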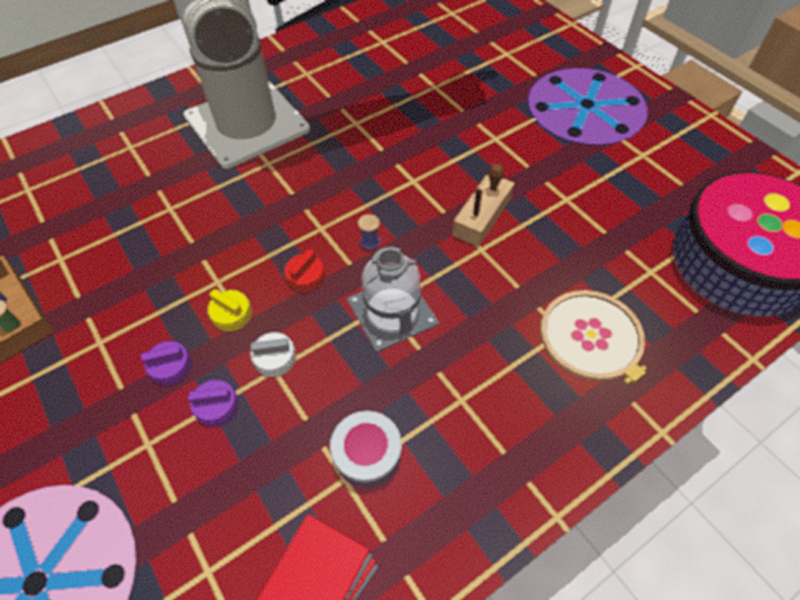

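View pics/top0.png

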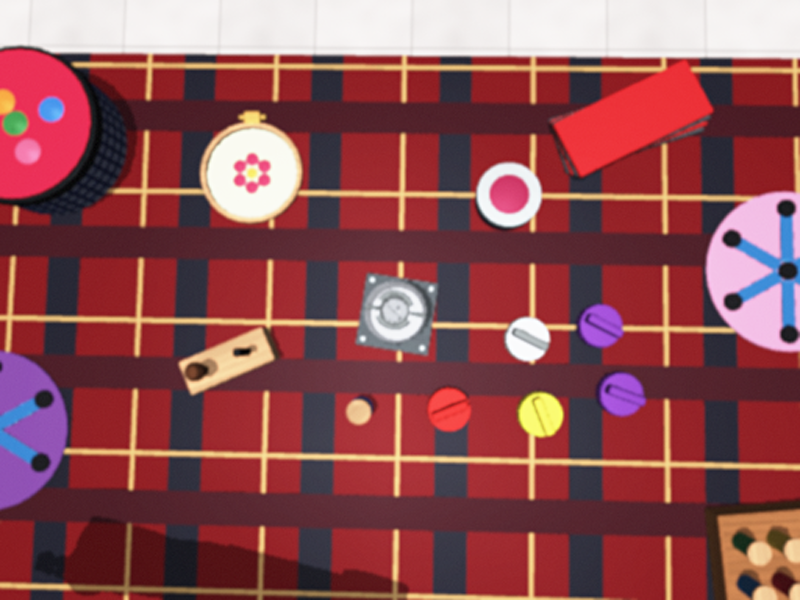

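The white lid is at scene (272,352) and top (527,340). The red, yellow and purple ones are look-alikes. The slim ripper is at top (243,351) and the fat awl at top (197,370). The jar is at top (397,312). I'll confirm these in enlarged crops.

```bash
python3 - <<'E'
from workcell import camera
import cv2, numpy as np
rows=[]
for n,cs in(("top",[(145,230),(254,199),(337,217)]),("scene",[(310,130),(251,188),(174,224)])):
    im=camera(n)[:,:,::-1]; r=[]
    for u,v in cs:
        x0,y0=u-32,v-32; c=cv2.resize(im[y0:y0+64,x0:x0+64],(264,264)[:2],interpolation=cv2.INTER_CUBIC)
        for k in range(0,64,8):
            p=int((k+.5)*264/64)
            L=4 if k%16 else 8
            cv2.line(c,(p,0),(p,L),(0,255,0),1);cv2.line(c,(0,p),(L,p),(0,255,0),1)
            if k%16==0:
                cv2.putText(c,str(x0+k),(p,18),0,.33,(0,255,0),1);cv2.putText(c,str(y0+k),(9,p+4),0,.33,(0,255,0),1)
        r.append(c)
    rows.append(np.hstack(r))
cv2.imwrite("pics/crops.png",np.vstack(rows))
E
```

```text
(no output)
```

View pics/crops.png

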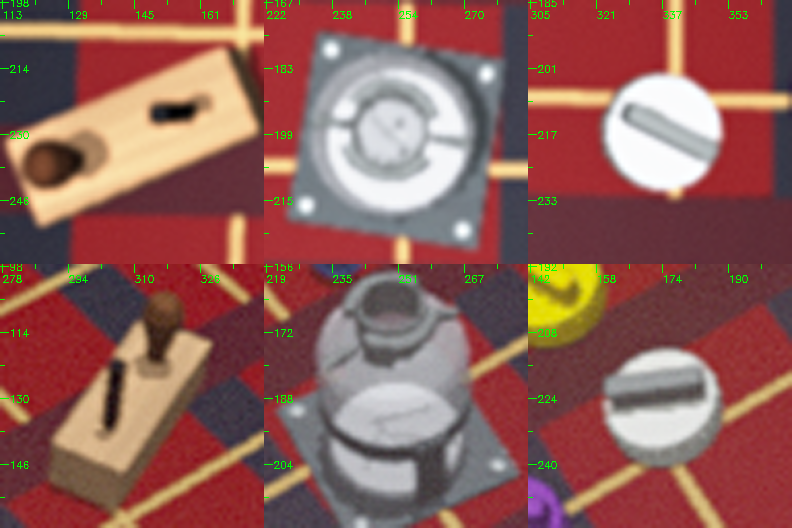

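```bash
cat > h.py <<'E'
import numpy as np
from workcell import get_calibration
C={n:get_calibration(n) for n in("top","scene")}
def bp(n,uv,z):
    c=C[n]; d=c["R"].T@np.array([(uv[0]-c["cx"])/c["fx"],(uv[1]-c["cy"])/c["fy"],1]); o=-c["R"].T@c["t"]
    return (o+d*(z-o[2])/d[2])[:2]
def pj(n,X):
    c=C[n]; p=c["R"]@np.asarray(X,float)+c["t"]; return np.array([c["fx"]*p[0]/p[2]+c["cx"],c["fy"]*p[1]/p[2]+c["cy"]])
O={'block':("top",113,198,0,0),'jar':("top",222,167,264,0),'lid':("top",305,185,528,0),'sblock':("scene",278,98,0,264),'sjar':("scene",219,156,264,264),'slid':("scene",142,192,528,264)}
def cr(k,x,y,z):
    n,x0,y0,ox,oy=O[k]; return bp(n,(x0+(x-ox)/4.125-.5,y0+(y-oy)/4.125-.5),z)
E
python3 - <<'E'
from h import *
np.set_printoptions(precision=4,suppress=True)
P=[cr('block',*p,.04) for p in[(5,138),(42,228),(262,130),(228,47)]]
c=np.mean(P,0);print("block",P,c); a=(P[2]+P[3]-P[0]-P[1]);a/=np.linalg.norm(a);print("ripper hole",c+.034*a,"awl",c-.034*a, np.degrees(np.arctan2(a[1],a[0])))
print("rip top",cr('block',162,114,.097),"scene",cr('sblock',118,366,.097))
P=[cr('jar',*p,.006) for p in[(331,49),(486,74),(462,231),(305,205)]];print("jar base",np.mean(P,0));
for i in range(4):
    d=P[(i+1)%4]-P[i];print(np.linalg.norm(d),np.degrees(np.arctan2(d[1],d[0])))
print("jar mouth top",cr('jar',390,131,.140),"scene",cr('sjar',391,297,.140))
a,b=cr('jar',338,122,.107),cr('jar',445,141,.107);d=b-a;print("ribs",(a+b)/2,np.linalg.norm(d),np.degrees(np.arctan2(d[1],d[0])))
print("lid top",cr('lid',662,131,.025))
a,b=cr('lid',625,112,.047),cr('lid',716,155,.047);d=b-a;print("bar",(a+b)/2,np.linalg.norm(d),np.degrees(np.arctan2(d[1],d[0])))
a,b=cr('slid',607,383,.047),cr('slid',704,375,.047);d=b-a;print("sbar",(a+b)/2,np.linalg.norm(d),np.degrees(np.arctan2(d[1],d[0])))
print(C["top"]["R"].T@-C["top"]["t"],C["scene"]["R"].T@-C["scene"]["t"])
E
```

```text
block [array([0.4703, 0.3028]), array([0.4216, 0.2804]), array([0.4773, 0.1608]), array([0.5224, 0.181 ])] [0.4729 0.2312]
ripper hole [0.4868 0.2002] awl [0.4591 0.2623] -65.93645018667183
rip top [0.487  0.1991] scene [0.4884 0.198 ]
jar base [ 0.5464 -0.0123]
0.08987755389771995 -98.3100938360975
0.09048075603032928 172.15806225022254
0.09057919406749775 81.63270528761463
0.09038731437945215 -8.286194340680732
jar mouth top [ 0.5455 -0.0134] scene [ 0.5426 -0.0121]
ribs [ 0.5466 -0.013 ] 0.05494527437551711 -99.13350034126242
lid top [ 0.5124 -0.2044]
bar [ 0.5112 -0.2047] 0.05382590117879543 -114.48771335843274
sbar [ 0.5132 -0.207 ] 0.05336545320287791 60.277880958428376
[ 0.5138 -0.0387  0.8864] [ 0.9726 -0.2871  0.7949]
```

```bash
cat >> h.py <<'E'
from scipy.spatial.transform import Rotation as Rn
def go(x,y,z,phi):
    "shift mm and turn for TCP goal, tool down, jaw axis at phi deg"
    from workcell import readout
    o=readout.get_obs(); R=Rn.from_quat(o["tool_rot"]).as_matrix(); p=np.radians(phi)
    T=np.array([[np.sin(p),np.cos(p),0],[-np.cos(p),np.sin(p),0],[0,0,-1.]]); T[:,0]*=-1
    T=np.column_stack([np.cross(T[:,1],[0,0,-1.]),T[:,1],[0,0,-1.]])
    print("t",round(o["clock"],2),"pos",o["eef_pos"].round(4),"phi",np.degrees(np.arctan2(R[1,1],R[0,1])).round(2),"grip",round(o["grip_width"]*1e3,1),"F",o["ft_force"].round(2),"q6",round(o["joint_pos"][5],2))
    print("shift",(R.T@(np.array([x,y,z])-o["eef_pos"])*1e3).round(1),"turn",Rn.from_matrix(R.T@T).as_rotvec().round(4))
E
python3 -c "
from h import *
go(.487,.199,.25,24)"
```

```text
t 0.2 pos [0.1226 0.4845 0.3034] phi 75.8 grip 85.6 F [ 0.9  -0.02  0.34] q6 1.57
shift [-423.3 -187.3   53.6] turn [-1.200e-03  6.000e-04  9.041e-01]
```

Call:
send_rows --moves '[[[-40,-17,0],[0,0,0.08],45],[[-80,-34,0],[0,0,0.16],45],[[-120,-52,10],[0,0,0.24],45],[[-160,-70,15],[0,0,0.33],45],[[-200,-88,20],[0,0,0.41],45],[[-240,-105,25],[0,0,0.5],45],[[-280,-123,30],[0,0,0.59],45],[[-318,-140,35],[0,0,0.68],45],[[-356,-157,40],[0,0,0.76],45],[[-390,-172,45],[0,0,0.84],45],[[-423,-187,54],[0,0,0.904],45],[[-423,-187,54],[0,0,0.904],45]]'

```text
clock: 1.2
eef_pos: [0.4903, 0.1954, 0.248]
tool_rot: [0.548, 0.837, -0.001, 0.001]
ft_force: [-0.3, 0.6, -0.7]
grip_width: 0.045
```

```bash
python3 -c "
from h import *
go(.487,.199,.141,24)
from workcell import camera
import cv2
s=camera('scene')[:,:,::-1];t=camera('top')[:,:,::-1]
f=lambda im,u,v:cv2.resize(im[v-50:v+50,u-50:u+50],(400,400),interpolation=cv2.INTER_CUBIC)
cv2.imwrite('pics/a.png',np.hstack([f(t,150,225),f(s,308,122)]))
"
```

```text
t 1.2 pos [0.4903 0.1954 0.248 ] phi 23.55 grip 45.0 F [-0.26  0.57 -0.73] q6 1.54
shift [  5.   -1.5 107. ] turn [-0.001   0.0032 -0.0079]
```

View pics/a.png

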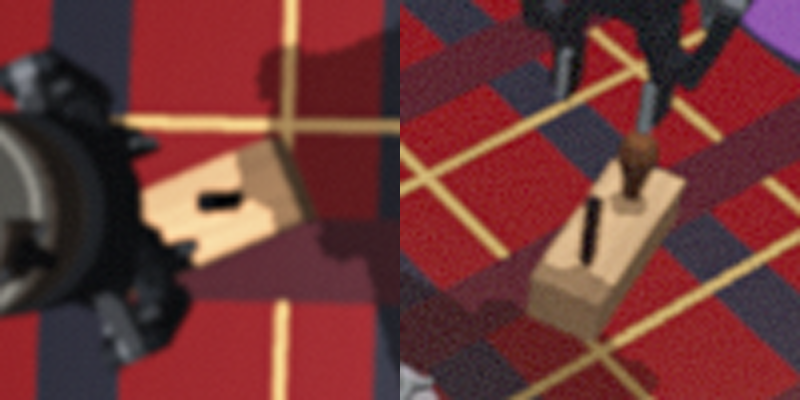

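The open jaws are above the block and clear of it. The ripper stands where I measured it, at crop (220,200) left and (590,225) right. Going down.

Call:
send_rows --moves '[[[5,-1.5,10],[0,0,-0.008],40],[[5,-1.5,30],[0,0,-0.008],40],[[5,-1.5,55],[0,0,-0.008],40],[[5,-1.5,80],[0,0,-0.008],40],[[5,-1.5,100],[0,0,-0.008],40],[[5,-1.5,107],[0,0,-0.008],40],[[5,-1.5,107],[0,0,-0.008],40],[[5,-1.5,107],[0,0,-0.008],0],[[5,-1.5,107],[0,0,-0.008],0],[[5,-1.5,107],[0,0,-0.008],0],[[5,-1.5,107],[0,0,-0.008],0],[[5,-1.5,107],[0,0,-0.008],0]]'

```text
clock: 2.3
eef_pos: [0.4849, 0.2021, 0.1432]
tool_rot: [0.543, 0.84, 0.0, 0.0]
ft_force: [-1.5, 1.3, 6.1]
grip_width: 0.0109
```

```bash
python3 -c "
from h import *
go(.487,.199,.301,24)"
```

```text
t 2.3 pos [0.4849 0.2021 0.1432] phi 24.27 grip 10.9 F [-1.48  1.27  6.13] q6 1.54
shift [  -3.7    0.7 -157.8] turn [0.0006 0.0001 0.0047]
```

Call:
send_rows --moves '[[[0,0,0],[0,0,0],0],[[0,0,0],[0,0,0],0],[[0,0,0],[0,0,0],0],[[0,0,-15],[0,0,0],0],[[0,0,-35],[0,0,0],0],[[0,0,-60],[0,0,0],0],[[0,0,-90],[0,0,0],0],[[0,0,-120],[0,0,0],0],[[0,0,-145],[0,0,0],0],[[0,0,-157],[0,0,0],0],[[0,0,-157],[0,0,0],0],[[0,0,-157],[0,0,0],0]]'

```text
clock: 3.3
eef_pos: [0.485, 0.202, 0.3002]
tool_rot: [0.543, 0.84, 0.001, 0.0]
ft_force: [-0.1, 0.2, 0.2]
grip_width: 0.0113
```

```bash
python3 -c "
from h import *
go(.546,-.0125,.301,24)
from workcell import camera
import cv2
s=camera('scene')[:,:,::-1];t=camera('top')[:,:,::-1]
print(pj('top',(.485,.202,.2)),pj('scene',(.485,.202,.2)))
f=lambda im,u,v:cv2.resize(im[v-50:v+50,u-50:u+50],(400,400),interpolation=cv2.INTER_CUBIC)
cv2.imwrite('pics/b.png',np.hstack([f(t,145,225),f(s,310,85)]))
"
```

```text
t 3.3 pos [0.485  0.202  0.3002] phi 24.26 grip 11.3 F [-0.06  0.2   0.18] q6 1.54
shift [-220.6  -32.5   -0.8] turn [0.0014 0.0002 0.0045]
[133.3760775  227.80017517] [311.0608805   89.12903971]
```

View pics/b.png

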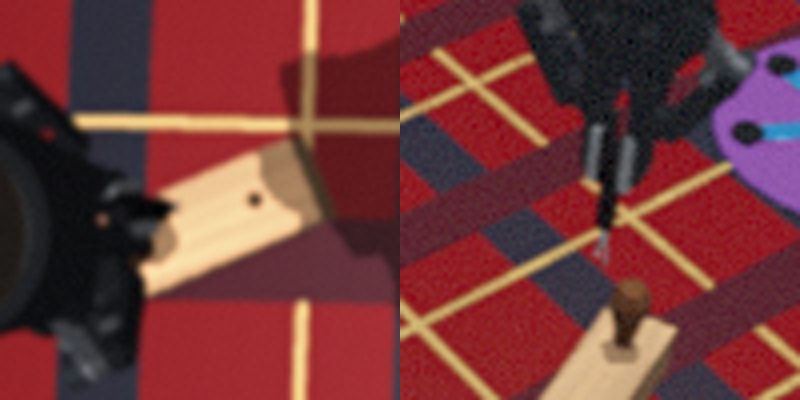

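Ripper is held, with the fork visible at right crop (600,245). The hole is empty and the awl untouched. Moving to the jar.

Call:
send_rows --moves '[[[-15,-2,-10],[0,0,0],0],[[-40,-6,-10],[0,0,0],0],[[-70,-10,-10],[0,0,0],0],[[-100,-15,-10],[0,0,0],0],[[-130,-19,-10],[0,0,0],0],[[-160,-24,-10],[0,0,0],0],[[-187,-28,-10],[0,0,0],0],[[-205,-31,-10],[0,0,0],0],[[-214,-32.5,-10],[0,0,0],0],[[-217,-32.5,-10],[0,0,0],0],[[-217,-32.5,-10],[0,0,0],0],[[-217,-32.5,-10],[0,0,0],0]]'

```text
clock: 4.4
eef_pos: [0.5434, -0.0087, 0.3079]
tool_rot: [0.542, 0.84, -0.001, -0.001]
ft_force: [0.6, 0.1, -0.7]
grip_width: 0.0107
```

```bash
python3 -c "
from h import *
go(.5445,-.0091,.219,24.3)
from workcell import camera
import cv2
s=camera('scene')[:,:,::-1]
f=lambda im,u,v:cv2.resize(im[v-60:v+60,u-60:u+60],(600,600),interpolation=cv2.INTER_CUBIC)
cv2.imwrite('pics/c.png',f(s,251,150))
"
```

```text
t 4.4 pos [ 0.5434 -0.0087  0.3079] phi 24.31 grip 10.7 F [ 0.64  0.1  -0.73] q6 1.13
shift [-1.   1.2 88.9] turn [-0.0036 -0.0011  0.0002]
```

View pics/c.png

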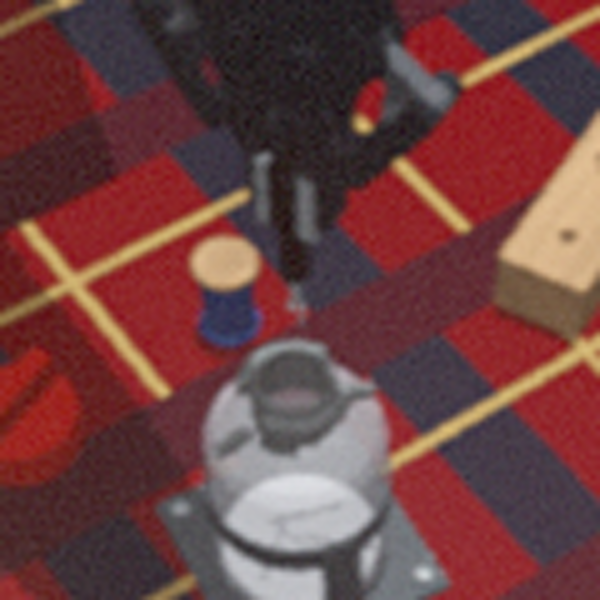

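The ripper's fork, at (297,315), is directly above the mouth at (293,385). Lowering and releasing.

Call:
send_rows --moves '[[[-1,1,12],[0,0,0],0],[[-1,1,30],[0,0,0],0],[[-1,1,50],[0,0,0],0],[[-1,1,68],[0,0,0],0],[[-1,1,80],[0,0,0],0],[[-1,1,88],[0,0,0],0],[[-1,1,88],[0,0,0],0],[[-1,1,88],[0,0,0],0],[[-1,1,88],[0,0,0],50],[[-1,1,88],[0,0,0],50],[[-1,1,88],[0,0,0],50],[[-1,1,88],[0,0,0],50]]'

```text
clock: 5.45
eef_pos: [0.5448, -0.009, 0.2209]
tool_rot: [0.542, 0.84, -0.001, -0.001]
ft_force: [0.5, -0.0, -0.2]
grip_width: 0.0502
```

Call:
send_rows --moves '[[[0,0,0],[0,0,0],60],[[0,0,0],[0,0,0],60],[[0,0,0],[0,0,0],60],[[0,0,-15],[0,0,0],60],[[0,0,-40],[0,0,0],60],[[0,0,-70],[0,0,0],60],[[0,0,-85],[0,0,0],60],[[0,0,-85],[0,0,0],60],[[0,0,-85],[0,0,0],60]]'

```text
clock: 6.2
eef_pos: [0.5454, -0.009, 0.3067]
tool_rot: [0.542, 0.84, -0.0, 0.0]
ft_force: [0.7, 0.1, -1.3]
grip_width: 0.06
```

```bash
python3 -c "
from h import *
go(.512,-.205,.28,154)"
```

```text
t 6.2 pos [ 0.5454 -0.009   0.3067] phi 24.34 grip 60.0 F [ 0.68  0.12 -1.31] q6 1.13
shift [-164.8 -111.2   26.8] turn [-8.0000e-04  8.0000e-04 -2.2631e+00]
```

Call:
send_rows --moves '[[[-14,-9,0],[0,0,-0.12],60],[[-30,-20,0],[0,0,-0.24],60],[[-45,-30,0],[0,0,-0.36],60],[[-60,-40,0],[0,0,-0.48],60],[[-75,-50,0],[0,0,-0.6],60],[[-90,-60,0],[0,0,-0.72],60],[[-105,-70,0],[0,0,-0.84],60],[[-120,-80,0],[0,0,-0.96],60],[[-135,-90,5],[0,0,-1.08],60],[[-150,-100,10],[0,0,-1.2],60],[[-160,-107,15],[0,0,-1.32],60],[[-165,-111,17],[0,0,-1.44],60]]'

```text
clock: 7.2
eef_pos: [0.5108, -0.2063, 0.2868]
tool_rot: [-0.148, 0.989, 0.001, -0.002]
ft_force: [0.6, 0.4, -0.9]
grip_width: 0.06
```

```bash
python3 -c "
from h import *
go(.512,-.205,.28,154)
from workcell import camera
import cv2
t=camera('top')[:,:,::-1];s=camera('scene')[:,:,::-1]
f=lambda im,u,v:cv2.resize(im[v-32:v+32,u-32:u+32],(400,400),interpolation=cv2.INTER_CUBIC)
cv2.imwrite('pics/d.png',np.hstack([f(t,254,199),f(s,251,188)]))"
```

```text
t 7.2 pos [ 0.5108 -0.2063  0.2868] phi 107.07 grip 60.0 F [ 0.6   0.44 -0.88] q6 -0.68
shift [-1.5  0.8  6.7] turn [ 0.0033 -0.0027 -0.8191]
```

View pics/d.png

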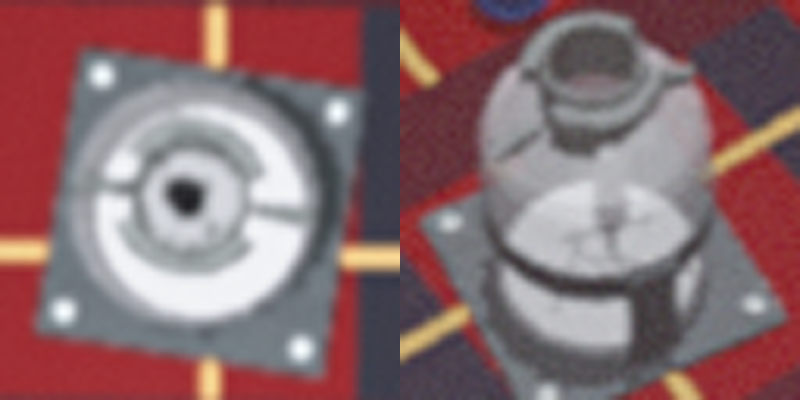

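The ripper is in the mouth, seen as a dark dot at (185,197) inside the neck. I can't tell how deep it is, so I'll project its possible heights into the scene view.

```bash
python3 -c "
from h import *
for z in(.009,.03,.041,.07,.098,.14):
    p=pj('scene',(.5455,-.0125,z));q=pj('top',(.5455,-.0125,z));print(z,((p-[219,156]+.5)*6.25+[400,0]).round(),((q-[222,167]+.5)*6.25).round())
p=bp('top',(222+185/6.25-.5,167+197/6.25-.5),.098);print(p)"
```

```text
0.009 [603. 258.] [200. 213.]
0.03 [602. 229.] [199. 211.]
0.041 [602. 213.] [198. 210.]
0.07 [600. 170.] [195. 207.]
0.098 [599. 126.] [192. 204.]
0.14 [596.  56.] [188. 198.]
[ 0.54773561 -0.00993181]
```

Call:
send_rows --moves '[[[-1.5,1,5],[0,0,-0.12],60],[[-1.5,1,5],[0,0,-0.24],60],[[-1.5,1,5],[0,0,-0.36],60],[[-1.5,1,5],[0,0,-0.48],60],[[-1.5,1,5],[0,0,-0.6],60],[[-1.5,1,5],[0,0,-0.72],60],[[-1.5,1,5],[0,0,-0.82],60],[[-1.5,1,5],[0,0,-0.82],60],[[-1.5,1,5],[0,0,-0.82],60]]'

```text
clock: 8.05
eef_pos: [0.5119, -0.2037, 0.2814]
tool_rot: [-0.526, 0.851, 0.002, -0.002]
ft_force: [-0.1, -0.3, 0.4]
grip_width: 0.0598
```

```bash
python3 -c "
from h import *
go(.512,-.205,.115,154)
from workcell import camera
import cv2
s=camera('scene')[:,:,::-1]
o=cv2.resize(cv2.imread('pics/scene0.png'),(512,384),interpolation=cv2.INTER_AREA)
f=lambda im,u,v:cv2.resize(im[v-25:v+25,u-25:u+25],(400,400),interpolation=cv2.INTER_CUBIC)
g=lambda im:np.clip(f(im,251,186).astype(float)*1.4-60,0,255).astype(np.uint8)
cv2.imwrite('pics/e.png',np.hstack([g(o),g(s)]))"
```

```text
t 8.05 pos [ 0.5119 -0.2037  0.2814] phi 153.46 grip 59.8 F [-0.13 -0.34  0.35] q6 -1.49
shift [  0.9  -1.6 166.4] turn [ 0.0054 -0.0008 -0.0094]
```

View pics/e.png

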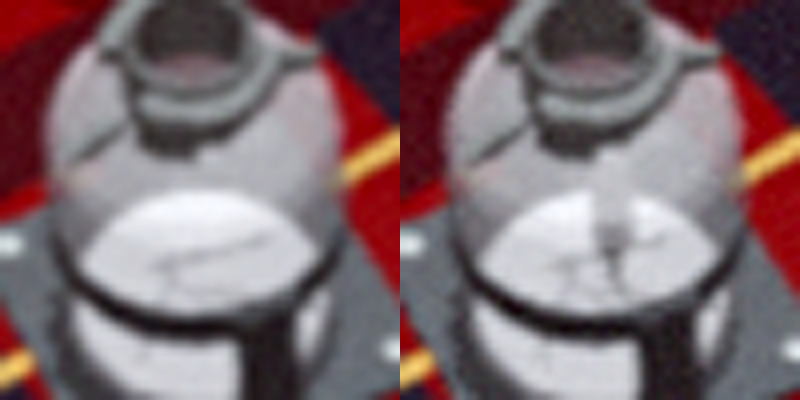

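Resting upright on the jar's floor: fork tip at (620,285) in the right-hand crop, which is z≈9 mm. Its top at about 98 mm is well below the rim. Next, grasp the lid's bar.

Call:
send_rows --moves '[[[1,-1.5,15],[0,0,-0.01],45],[[1,-1.5,45],[0,0,-0.01],45],[[1,-1.5,80],[0,0,-0.01],45],[[1,-1.5,110],[0,0,-0.01],45],[[1,-1.5,135],[0,0,-0.01],45],[[1,-1.5,150],[0,0,-0.01],45],[[1,-1.5,150],[0,0,-0.01],45],[[1,-1.5,150],[0,0,-0.01],45]]'

```text
clock: 8.77
eef_pos: [0.5115, -0.2048, 0.1308]
tool_rot: [-0.53, 0.848, 0.003, -0.002]
ft_force: [0.6, -0.9, 0.9]
grip_width: 0.0453
```

```bash
python3 -c "
from h import *
go(.512,-.2052,.1005,154)
from workcell import camera
import cv2
t=camera('top')[:,:,::-1];s=camera('scene')[:,:,::-1]
f=lambda im,u,v:cv2.resize(im[v-40:v+40,u-40:u+40],(400,400),interpolation=cv2.INTER_CUBIC)
cv2.imwrite('pics/f.png',np.hstack([f(t,337,217),f(s,176,215)]))"
```

```text
t 8.77 pos [ 0.5115 -0.2048  0.1308] phi 153.97 grip 45.3 F [ 0.63 -0.9   0.94] q6 -1.5
shift [ 0.1 -0.9 30.3] turn [ 0.0076 -0.0009 -0.0006]
```

View pics/f.png

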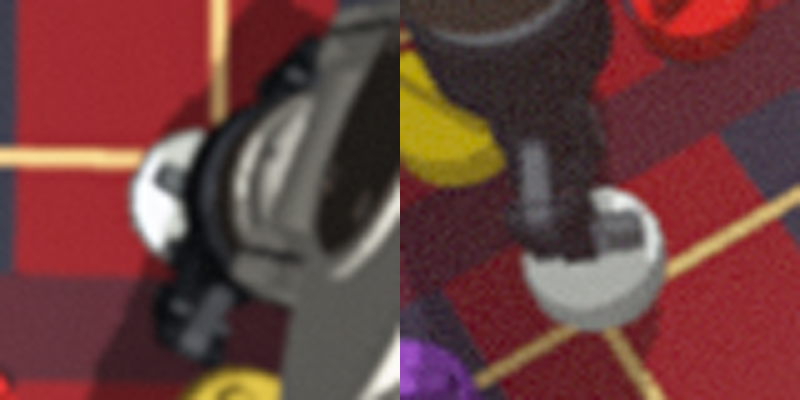

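The fingers straddle the bar: the bar shows at (165,180) left and (620,230) right. Finish the descent and grip.

Call:
send_rows --moves '[[[0,-1,8],[0.007,0,0],45],[[0,-1,18],[0.007,0,0],45],[[0,-1,26],[0.007,0,0],45],[[0,-1,30],[0.007,0,0],45],[[0,-1,30],[0.007,0,0],45],[[0,-1,30],[0.007,0,0],30],[[0,-1,30],[0.007,0,0],20],[[0,-1,30],[0.007,0,0],0],[[0,-1,30],[0.007,0,0],0],[[0,-1,30],[0.007,0,0],0],[[0,-1,30],[0.007,0,0],0],[[0,-1,30],[0.007,0,0],0]]'

```text
clock: 9.87
eef_pos: [0.5142, -0.206, 0.1034]
tool_rot: [-0.53, 0.848, -0.002, 0.001]
ft_force: [0.3, 0.2, 3.2]
grip_width: 0.0115
```

```bash
python3 -c "
from h import *
go(.512,-.2052,.26,154)"
```

```text
t 9.87 pos [ 0.5142 -0.206   0.1034] phi 154.01 grip 11.5 F [0.31 0.2  3.22] q6 -1.5
shift [   0.3    1.5 -156.6] turn [-0.0055 -0.0005  0.0001]
```

Call:
send_rows --moves '[[[0,0,0],[0,0,0],0],[[0,0,0],[0,0,0],0],[[0,0,-10],[0,0,0],0],[[0,0,-30],[0,0,0],0],[[0,0,-55],[0,0,0],0],[[0,0,-80],[0,0,0],0],[[0,0,-110],[0,0,0],0],[[0,0,-140],[0,0,0],0],[[0,0,-160],[0,0,0],0],[[0,0,-170],[0,0,0],0],[[0,0,-170],[0,0,0],0],[[0,0,-170],[0,0,0],0]]'

```text
clock: 10.87
eef_pos: [0.5132, -0.2055, 0.273]
tool_rot: [-0.53, 0.848, -0.002, 0.001]
ft_force: [0.0, 0.1, -1.2]
grip_width: 0.0114
```

```bash
python3 -c "
from h import *
go(.546,-.0125,.27,171.3)
from workcell import camera
import cv2
s=camera('scene')[:,:,::-1]; c=np.array([.514,-.206])
u,v=pj('scene',(*c,.2)).astype(int);print(u,v)
x0,y0=u-40,v-30
cv2.imwrite('pics/g.png',cv2.resize(s[y0:y0+80,x0:x0+80],(600,600),interpolation=cv2.INTER_CUBIC));print(x0,y0)
a=np.radians(64);d=np.array([np.cos(a),np.sin(a)])
for z in(.17,):
  for k in(-.027,.027): print((pj('scene',(*(c+k*d),z+.047))-[x0,y0]+.5)*7.5)
  for w in np.radians([0,90,180,270]): print('rim',(pj('scene',(c[0]+.031*np.cos(w),c[1]+.031*np.sin(w),z+.025))-[x0,y0]+.5)*7.5)
"
```

```text
t 10.87 pos [ 0.5132 -0.2055  0.273 ] phi 154.01 grip 11.4 F [ 0.01  0.08 -1.19] q6 -1.5
shift [-187.8   55.1    2.7] turn [-0.005  -0.0013 -0.3018]
157 180
117 150
[187.31022456 208.46579395]
[401.72040899 180.77564603]
rim [369.24013766 325.53277208]
rim [420.06718794 188.87771411]
rim [261.39458488 166.32918459]
rim [205.67931788 301.36530298]
```

View pics/g.png

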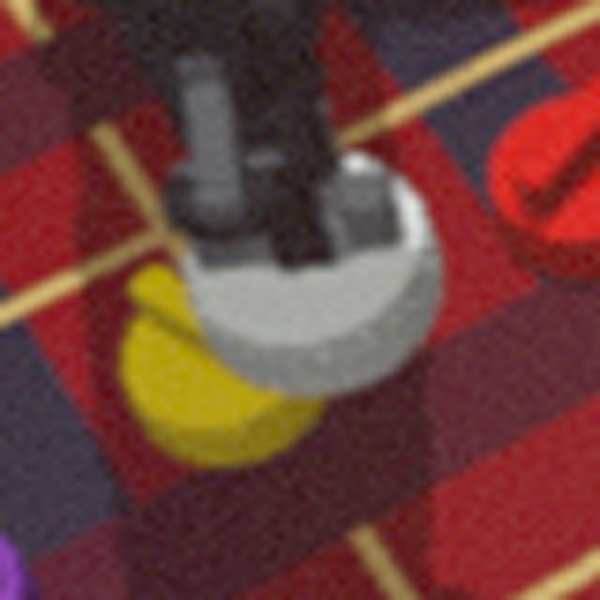

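The lid is held level, with its disc centred at about (314,248) against the predicted (313,246). So it is centred on the TCP within about 1 mm. Carrying it over the jar.

Call:
send_rows --moves '[[[-12,4,0],[0,0,-0.02],0],[[-32,10,0],[0,0,-0.05],0],[[-55,16,0],[0,0,-0.09],0],[[-80,23,0],[0,0,-0.13],0],[[-105,31,0],[0,0,-0.17],0],[[-130,38,0],[0,0,-0.21],0],[[-153,45,0],[0,0,-0.25],0],[[-172,50,0],[0,0,-0.28],0],[[-183,54,0],[0,0,-0.3],0],[[-187,55,0],[-0.005,0,-0.305],0],[[-187,55,0],[-0.005,0,-0.305],0],[[-187,55,0],[-0.005,0,-0.305],0]]'

```text
clock: 11.92
eef_pos: [0.5449, -0.0134, 0.271]
tool_rot: [-0.652, 0.758, 0.001, -0.002]
ft_force: [-0.3, -0.8, -0.4]
grip_width: 0.0117
```

```bash
python3 -c "
from h import *
go(.5455,-.0127,.240,171.5)"
```

```text
t 11.92 pos [ 0.5449 -0.0134  0.271 ] phi 171.46 grip 11.7 F [-0.26 -0.82 -0.42] q6 -1.45
shift [-0.9 -0.6 31. ] turn [ 0.0038 -0.0015 -0.0007]
```

Call:
send_rows --moves '[[[-1,-0.5,8],[0.004,-0.0015,0],0],[[-1,-0.5,16],[0.004,-0.0015,0],0],[[-1,-0.5,21],[0.004,-0.0015,0],0],[[-1,-0.5,24],[0.004,-0.0015,0],0],[[-1,-0.5,27],[0.004,-0.0015,0],0],[[-1,-0.5,30],[0.004,-0.0015,0],0],[[-1,-0.5,33],[0.004,-0.0015,0],0],[[-1,-0.5,35],[0.004,-0.0015,0],0],[[-1,-0.5,35],[0.004,-0.0015,0],0],[[-1,-0.5,35],[0.004,-0.0015,0],0]]'

```text
clock: 12.75
eef_pos: [0.5455, -0.0125, 0.236]
tool_rot: [-0.653, 0.758, -0.0, 0.0]
ft_force: [0.3, 0.4, -1.3]
grip_width: 0.0118
```

```bash
python3 -c "
from h import *
go(.5455,-.0127,.2255,171.5)
from workcell import camera
import cv2
t=camera('top')[:,:,::-1];s=camera('scene')[:,:,::-1]
f=lambda im,u,v:cv2.resize(im[v-30:v+30,u-30:u+30],(400,400),interpolation=cv2.INTER_CUBIC)
cv2.imwrite('pics/i.png',np.hstack([f(t,252,198),f(s,251,170)]))"
```

```text
t 12.75 pos [ 0.5455 -0.0125  0.236 ] phi 171.47 grip 11.8 F [ 0.29  0.41 -1.28] q6 -1.44
shift [ 0.2 -0.1 10.5] turn [-0.0002  0.     -0.0006]
```

View pics/i.png

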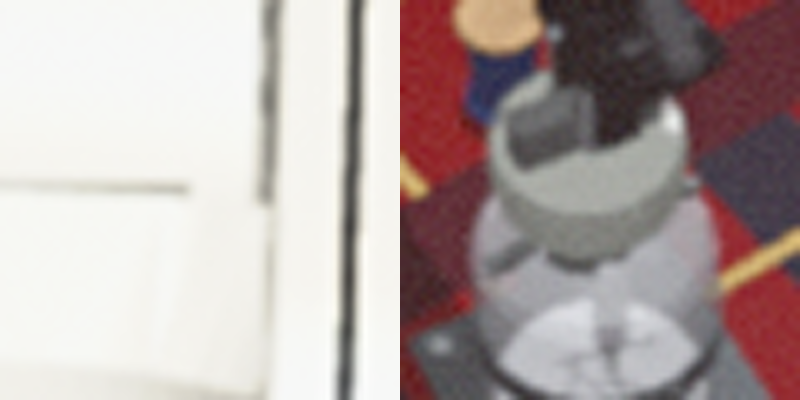

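The lid sits squarely over the neck. At an origin of 132.6 mm the lugs are already below the ledge tops, with no contact force, so they are in the entries. Pressing down.

Call:
send_rows --moves '[[[0,0,2],[0,0,0],0],[[0,0,4],[0,0,0],0],[[0,0,6],[0,0,0],0],[[0,0,8],[0,0,0],0],[[0,0,10],[0,0,0],0],[[0,0,11],[0,0,0],0],[[0,0,11],[0,0,0],0],[[0,0,11],[0,0,0],0]]'

```text
clock: 13.52
eef_pos: [0.5459, -0.0124, 0.2267]
tool_rot: [-0.653, 0.758, -0.001, 0.001]
ft_force: [-2.4, 0.7, 9.9]
grip_width: 0.0118
```

```bash
python3 -c "
from h import *
go(.5455,-.0127,.2250,81.5)"
```

```text
t 13.52 pos [ 0.5459 -0.0124  0.2267] phi 171.47 grip 11.8 F [-2.41  0.69  9.86] q6 -1.44
shift [0.3 0.4 1.7] turn [-0.0018  0.0026  1.5703]
```

Call:
send_rows --moves '[[[0,0,2],[0,0,0],0],[[0,0,3],[0,0,0],0],[[0,0,3],[0,0,0.05],0],[[0,0,3],[0,0,0.13],0],[[0,0,3],[0,0,0.22],0],[[0,0,3],[0,0,0.31],0],[[0,0,3],[0,0,0.4],0],[[0,0,3],[0,0,0.49],0],[[0,0,3],[0,0,0.58],0],[[0,0,3],[0,0,0.67],0],[[0,0,3],[0,0,0.75],0],[[0,0,3],[0,0,0.8],0]]'

```text
clock: 14.52
eef_pos: [0.5479, -0.0129, 0.2261]
tool_rot: [-0.304, 0.953, -0.002, 0.004]
ft_force: [0.5, -1.0, 9.1]
grip_width: 0.0116
```

```bash
python3 -c "
from h import *
go(.5457,-.0126,.2235,81.5)
from workcell import readout;print(readout.get_obs()['ft_torque'].round(2))"
```

```text
t 14.52 pos [ 0.5479 -0.0129  0.2261] phi 125.43 grip 11.6 F [ 0.48 -1.03  9.07] q6 -0.64
shift [1.6 1.5 2.6] turn [-0.0035  0.009   0.7667]
[-0.3  -0.15  0.08]
```

Call:
send_rows --moves '[[[0.5,0.5,3],[0,0.004,0.03],0],[[1,1,4],[0,0.009,0.1],0],[[1,1,4],[0,0.009,0.19],0],[[1,1,4],[0,0.009,0.28],0],[[1,1,4],[0,0.009,0.37],0],[[1,1,4],[0,0.009,0.46],0],[[1,1,4],[0,0.009,0.55],0],[[1,1,4],[0,0.009,0.64],0],[[1,1,4],[0,0.009,0.72],0],[[1,1,4],[0,0.009,0.79],0],[[1,1,4],[0,0.009,0.84],0],[[1,1,4],[0,0.009,0.86],0]]'

```text
clock: 15.52
eef_pos: [0.5488, -0.0143, 0.225]
tool_rot: [0.122, 0.993, -0.003, 0.005]
ft_force: [-0.0, -5.5, 10.4]
grip_width: 0.0116
```

```bash
python3 -c "
from h import *
go(.5457,-.0126,.2235,81.5)
from workcell import readout;print(readout.get_obs()['ft_torque'].round(2))"
```

```text
t 15.52 pos [ 0.5488 -0.0143  0.225 ] phi 76.01 grip 11.6 F [-0.04 -5.46 10.42] q6 0.22
shift [3.5 0.9 1.4] turn [-0.0056  0.0097 -0.0959]
[-1.27 -0.02  0.2 ]
```

Call:
send_rows --moves '[[[1,0,2],[0,0,0.02],0],[[1,0,2],[0,0,0.04],0],[[1,0,2],[0,0,0.06],0],[[1,0,2],[0,0,0.06],0],[[1,0,2],[0,0,0.06],0]]'

```text
clock: 15.93
eef_pos: [0.5482, -0.0154, 0.225]
tool_rot: [0.151, 0.988, -0.004, 0.006]
ft_force: [-2.0, -4.8, 9.9]
grip_width: 0.0113
```

```bash
python3 -c "
from h import *
go(.5457,-.0126,.2235,81.5)
from workcell import readout;print(readout.get_obs()['ft_torque'].round(2))"
```

```text
t 15.93 pos [ 0.5482 -0.0154  0.225 ] phi 72.58 grip 11.3 F [-1.96 -4.8   9.92] q6 0.28
shift [3.3 1.9 1.4] turn [-0.0079  0.0132 -0.1556]
[-0.84  0.78  0.41]
```

The turning torque has doubled, to 0.41 N m, at about 99°, so it's at the stop. Ease back 2°, let it rise, then let go.

Call:
send_rows --moves '[[[1,0,1],[0,0,-0.02],0],[[1,0,0],[0,0,-0.04],0],[[1,0,-2],[0,0,-0.04],0],[[1,0,-3],[0,0,-0.04],0],[[1,0,-3],[0,0,-0.04],0],[[1,0,-3],[0,0,-0.04],25],[[1,0,-3],[0,0,-0.04],30],[[1,0,-3],[0,0,-0.04],35],[[1,0,-5],[0,0,-0.04],40],[[1,0,-15],[0,0,-0.04],40],[[1,0,-30],[0,0,-0.04],40],[[1,0,-45],[0,0,-0.04],40]]'

```text
clock: 16.93
eef_pos: [0.5465, -0.0145, 0.2705]
tool_rot: [0.132, 0.991, -0.005, 0.006]
ft_force: [-0.3, -0.6, -1.0]
grip_width: 0.0397
```

Call:
send_rows --moves '[[[0,20,-15],[0,0,0],60],[[0,50,-30],[0,0,0],60],[[0,85,-40],[0,0,0],60],[[0,120,-50],[0,0,0],60],[[0,155,-60],[0,0,0],60],[[0,185,-60],[0,0,0],60],[[0,200,-60],[0,0,0],60],[[0,200,-60],[0,0,0],60],[[0,200,-60],[0,0,0],60]]'

```text
clock: 17.68
eef_pos: [0.598, 0.1801, 0.3289]
tool_rot: [0.131, 0.991, -0.005, 0.005]
ft_force: [-0.9, -0.2, -0.4]
grip_width: 0.0601
```

```bash
python3 -c "
from h import *
go(.5457,-.0126,.3,81.5)
from workcell import camera
import cv2
t=camera('top')[:,:,::-1];s=camera('scene')[:,:,::-1]
f=lambda im,u,v:cv2.resize(im[v-32:v+32,u-32:u+32],(400,400),interpolation=cv2.INTER_CUBIC)
b=np.hstack([cv2.resize(im,(400,300)) for im in(t,s)])
cv2.imwrite('pics/j.png',np.vstack([b,np.hstack([f(t,254,199),f(s,251,170)])])[:600])
g=lambda n,X,x0,y0:(pj(n,X)-[x0,y0]+.5)*6.25
a=np.radians(-8.5);e=np.array([np.cos(a),np.sin(a)])
for z in(.128,.122,.131):
  for n,x0,y0 in(('top',222,167),('scene',219,138)): print(z,n,[g(n,(*(np.array([.5457,-.0126])+k*e),z+.047),x0,y0).round() for k in(-.027,.027)])
"
```

```text
t 17.68 pos [0.598  0.1801 0.3289] phi 74.99 grip 60.1 F [-0.89 -0.2  -0.43] q6 0.56
shift [   1.  -199.4   30.5] turn [-0.009   0.0114 -0.1136]
0.128 top [array([170., 280.]), array([199., 106.])]
0.128 scene [array([160.,  51.]), array([229., 162.])]
0.122 top [array([171., 281.]), array([200., 107.])]
0.122 scene [array([160.,  62.]), array([229., 173.])]
0.131 top [array([169., 280.]), array([199., 105.])]
0.131 scene [array([159.,  45.]), array([229., 156.])]
```

View pics/j.png

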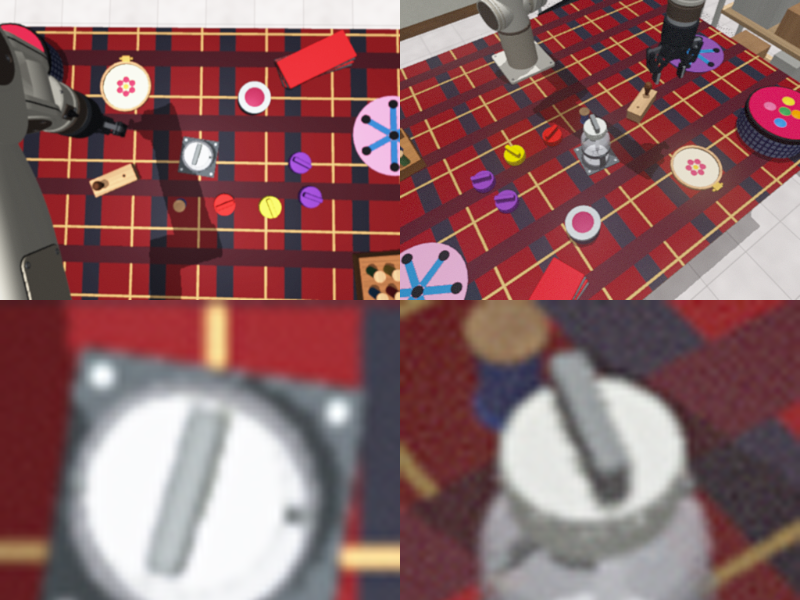

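The view shows the bar running about 6° past the lock's middle, which is within the 8° window, and all the bystanders in place. The lid height from the bar ends falls between 122 and 128 mm, so I'll fit the white top's outline numerically.

```bash
python3 - <<'E'
from h import *
from workcell import camera
import cv2
from scipy.optimize import minimize
ims={n:np.mean([camera(n).astype(float) for _ in range(6)],0) for n in("top","scene")}
def samp(im,p): return cv2.remap(im.astype(np.float32),p[:,0:1].astype(np.float32),p[:,1:2].astype(np.float32),cv2.INTER_LINEAR)[:,0]
# saturation-blind brightness; step across the top disc's edge (inside minus outside), near (front) edge has the side wall too
w=np.linspace(0,2*np.pi,180,endpoint=False)
def edge(n,x,y,z,r):
    return samp(ims[n].mean(2),np.array([pj(n,(x+r*np.cos(a),y+r*np.sin(a),z)) for a in w]))
def cost(p,z=None):
    x,y,zz=p if z is None else (*p,z)
    return -sum((edge(n,x,y,zz,.0295)-edge(n,x,y,zz,.0325)).clip(-20,60).mean() for n in("top","scene"))
for z in np.arange(.144,.160,.0015):
    r=minimize(cost,[.5457,-.0126],args=(z,),method='Nelder-Mead',options=dict(initial_simplex=[[.5457,-.0126],[.5487,-.0126],[.5457,-.0096]]))
    print("lid origin z %.4f"%(z-.025),r.x.round(4),round(-r.fun,2))
E
```

```text
lid origin z 0.1190 [ 0.54   -0.0108] 69.89
lid origin z 0.1205 [ 0.5414 -0.0112] 69.24
lid origin z 0.1220 [ 0.5428 -0.0114] 69.2
lid origin z 0.1235 [ 0.5439 -0.0118] 70.77
lid origin z 0.1250 [ 0.545  -0.0123] 73.67
lid origin z 0.1265 [ 0.5458 -0.0126] 76.6
lid origin z 0.1280 [ 0.5466 -0.013 ] 77.8
lid origin z 0.1295 [ 0.5473 -0.0135] 77.03
lid origin z 0.1310 [ 0.548  -0.0142] 74.73
lid origin z 0.1325 [ 0.549  -0.0154] 73.08
lid origin z 0.1340 [ 0.5501 -0.0159] 72.52
```

The outline fit peaks at a lid origin of 128.0 mm, exactly the sprung-up locked height, with its centre on the jar's axis. Handing in.

```bash
python3 -c "
from workcell import order
print(order.job_done())"
```

```text
the job is handed in; nothing more can be done
None
```

The worn seam ripper is in the jar and the white lid is locked on it. I handed the job in at about 18 s on the robot's clock. No verdict is reported.

**Ripper:** I dropped it through the mouth. The scene picture then showed it upright on the jar's floor, with its fork tip at about 9 mm height.

**Lid:**
- I set it with the bar in line with the ribs, and the lugs dropped into the entries with no contact force.
- I pressed it with about 10 N and turned it about 99° clockwise, until the torque rose to 0.41 N m at the stop.
- Before letting go I eased it back about 2° and let it rise about 3 mm in the grip, so it did not spring up from the full press.

**Last checks:**
- **Height:** fitting the lid's outline in both cameras gave an origin at 128 mm, the locked height. A coarser estimate from the bar's ends gave about 125 mm, which disagrees. I trusted the outline fit because it uses far more of the image.
- **Angle:** the bar lies about 6° past the middle of the lock notch, inside the 8° window but not centred.
- **Surroundings:** the awl, the look-alike lids, the spool, tin and hoop all looked in place. The gripper was clear and touching nothing.

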